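# Crank up the shade lift

## Robot

A 6-joint arm with a two-finger parallel gripper is mounted at the origin on the work surface. World frame = base frame: x ahead of the robot, y to its left, z up, the work surface at z = 0. Lengths are in m, angles in rad, forces in N, time in s.
With the tool pointing down it reaches from about 0.3 to 0.875 m from the base axis. Payload 6.4 kg.
Tool frame: the origin (TCP) lies midway between the tips of the shut fingers; the grasp point (between the pads) lies 19 mm behind it (ctrl.tcp_to_grasp is the distance from the TCP to the grasp point, in m); z points along the fingers, y is the direction in which the jaws open and shut (so a half turn about z gives the same grasp; the last joint's range is limited). The gripper opens to 85 mm and grips with 20 to 120 N. Pads are 22 mm wide; open, the fingers measure 114 mm over their backs; the gripper's body (76 mm by 85 mm) begins 54 mm behind the grasp point. The pads swing forward as they close: fully open they stand 13 mm farther back than shut.
Start: joints at [-1.369, 0.181, 1.607, -0, 1.354, -0.206], TCP at [0.228, -0.528, 0.231] pointing down, gripper open.
Joint ranges: [-2.99, 2.99], [-0.89, 2.07], [0.3, 2.58], [-1.14, 4.28], [0, 2.63], [-3.12, 3.12]. Speed limits (rad/s): [2.57, 2.57, 3.01, 3.14, 3.14, 3.14].

## Interface

Orientations are given as a unit quaternion [w, x, y, z].
In Python, from bench import monitor, imaging, order, spotter, ctrl gives the robot as it stands.
- The arm moves only by the shell command python3 -m pendant 'ROWS'. ROWS is JSON, a list that holds one entry, the list of rows, each a list of 5 numbers: the shift along the world's x, y, z in mm, then the turn about the world's z in degrees, then the finger opening in mm, from 0 to 85.4. A call has 1 to 8 rows; each row shifts and turns the commanded pose from where the row before left it; what a row does not reach is not made up. A row lasts 1/8 s, in which the tool goes at most 62.5 mm and 10.7 degrees, less where a joint would pass 70% of its speed; a pose out of reach is approached as far as the arm can. A call with a gripper value outside its range is refused whole. The fingers move at their own pace and stop on an object; the grip force is fixed at half the most. Time passes only in rows, so rows that do not move let the fingers close. It gives the time, the measured TCP pose, the force and the opening at its end, in the units of the state.
- monitor.get_obs(): the state, without advancing time (a new reading comes with each control period).
- imaging.camera(name): name is "scene" or "top"; returns a dict with "img" (480x640x3 uint8, red, green, blue), "vfov" (degrees; the focal length in pixels is half the picture's height over the tangent of half this angle, whatever the lens; pixels are square), "cx", "cy" (the principal point, pixels), "origin" and "orientation" of the camera in the world. Camera axes: x right, y down, z forward; pixel columns grow to the right and rows downward; lengths in m; the calibration is good to about 2 mm. A picture is of the moment at which its call begins. There is no depth.
- order.hand_in(): hands the job in, once; it reports no verdict.
Trained networks look in the newest picture that a camera, given by its name, has taken for a name from the list of things; names that differ only in an ending like _2 or _b are one class to them, and where a whole thing is asked for, a point or a joint stands for the part that bears it (a point fixed in the world has none). Each returns a list of dicts, best first, with "confidence" (0 to 1); they miss things now and then, are a little off and sometimes report something else, mostly with a low value. They report only what shows in the picture. A call takes as long as a camera call. They do not tell look-alikes from the thing itself.
- spotter.recognise(camera, thing): "at" ([x, y, z] in m, in the coordinates of the camera as it stood for that picture, good to about 4 mm: the middle of the surface that is visible of it).
- spotter.tip_of(camera, thing): "at" ([x, y, z] in m, in the coordinates of the camera as it stood for that picture, good to about 4 mm: a listed point, or the origin of a listed thing).
The state is a dict: "time_s": time; "q": joint angles; "dq": joint speeds; "joint_efforts": joint torques, N m; "eef_pos": TCP position; "eef_rot": TCP orientation; "wrist_force": force on the tool from outside, world axes, zero at the start; "torque": the same for the moment, N m; "opening": opening from 0.0 (shut) to 1.0 (fully open).
Only numpy, scipy, OpenCV 4.12 (cv2) and the standard library are available. Lean on these libraries where they do the work, as an engineer would, in place of code of your own. Each camera call takes 0.05 s, during which the arm holds its last target. There are 200 camera calls.

## Task

Take the loose crank out of its rack, seat its socket on the hexagon hidden down the lift's sleeve (feel for the position where it drops fully home) and let go of it. Then take it by its wooden handle and wind it clockwise, seen from above, until the lift is up against its top stop. Leave the crank standing on the lift and the glass shade standing on its platform, and do not disturb the other things on the bench.

Things in the scene. Friction and masses are not known exactly. Their poses are not given: they have to be found in the camera images.
- crank_block (a point): Centre of the steel grip block on top of the loose crank, on its axis: 26 mm wide along its y (grip it across y), 30 mm along x, 46 mm tall. The flat arm below (12 mm thick, 24 mm wide, top 23 mm below this point) runs 80 mm along +x to the handle; 32 mm to -x it ends in a 28 mm round weight. A 22 mm shaft goes down to the socket. z up the axis. The crank weighs about 0.55 kg, is 165 mm tall.
- crank_foot (a point): Centre of the mouth of the crank's socket, its lowest point, on the axis 129 mm below crank_block. The socket is hexagonal, 42 mm across flats inside, 58 mm across corners outside, 36 mm deep, open downwards; two inner flats face the crank's +x and -x. The crank starts standing in the rack.
- handle_mid (a point): Centre of the crank's upright round wooden handle, 26 mm in diameter and 58 mm tall, which spins freely on its pin. It lies 80 mm along the crank's +x from the axis and 136 mm above crank_foot. This point turns with the spinning handle.
- rack: Open dark steel box fixed to the bench in which the crank starts upright, 78 x 78 mm and 55 mm tall, walls and floor 5 mm. Origin at the centre of its underside.
- drive_mouth (a point): Centre of the mouth of the lift's upright steel sleeve, 75 mm above the bench: bore 70 mm, rim 84 mm across, gear case 120 mm square round it. The lift is fixed to the bench. A crank merely resting on the hidden hexagon has its foot 30 mm below the mouth; fully home, 56 mm below. y points away from the platform, z up.
- spindle (a joint): Turn of the hexagon hidden in the sleeve, clockwise from above, since the start (rad; 0 to 7.85 at the top stop); its angle at the start is unknown. 40 mm across flats, on the sleeve's axis, top 30 mm below the mouth, with a round nose 10 mm tall that centres a socket to about 1 mm. A socket fits every 60 degrees, with about 6 degrees of play each way. Turns at about 0.3 N m and stays where left.
- platform_top (a point): Centre of the top of the lift's round platform, 132 mm across with a 6 mm high lip, 280 mm from the sleeve's axis along the lift's -y. It starts 70 mm above the bench and ends 40 mm higher.
- platform (a joint): Height of the platform above its lowest position in m: 0 down, 0.040 at the top stop. One clockwise turn of the crank, seen from above, raises it 32 mm; from bottom to top takes 1.25 turns (7.85 rad). At the top stop the crank turns no further.
- shade_mid (a point): Centre of the loose frosted glass shade standing on the platform inside the lip: 122 mm tall, 114 mm across, narrowing to a neck on top, 0.4 kg. z up.
- tape: Bystander: loose black tape measure case, 72 x 66 mm, 36 mm tall. Origin at the centre of its underside.
- disc: Bystander: loose brass disc, 96 mm across, with a round knob, 41 mm tall. Origin at the centre of its underside.
- pot: Bystander: loose open steel pot with two side handles, 76 mm across (about 125 mm over the handles), 75 mm tall. Origin at the centre of its underside.
Not all that is in view belongs to the job. Leave any pink look-alike of the part that bears shade_mid alone. What is shaped like the part that bears crank_block but blue is not meant.

How it is judged:
On the way, in this order (a step that is already met when the one before it is completed fails the run):
1. the crank stands fully home on the hexagon, let go of, with the lift still down (z of crank_foot in the frame of drive_mouth below -0.05 m and horizontal distance between crank_foot and drive_mouth below 0.005 m and angle between crank_foot's own z axis and vertical below 0.12 rad and contact force between the fingers and crank below 0.1 N and value of joint platform below 0.008 m), for 0.2 s.
2. the crank is wound by its handle: the fingers are on the handle while the lift is half-way up (contact force between the fingers and handle above 0.3 N and value of joint platform between 0.012 and 0.034 m), for 0.1 s.
At the end, for the whole second after the job is handed in: The platform is within 2.5 mm of its top stop, the crank stands still and upright, fully home on the hexagon (foot at least 48 mm below the sleeve's mouth), let go of, and the shade stands upright on the platform within 30 mm of its centre (value of joint platform above 0.0375 m and z of crank_foot in the frame of drive_mouth below -0.048 m and horizontal distance between crank_foot and drive_mouth below 0.006 m and angle between crank_foot's own z axis and vertical below 0.12 rad and linear speed of crank below 0.02 m/s and angle between shade_mid's own z axis and vertical below 0.1 rad and horizontal distance between shade_mid and platform_top below 0.03 m and z of shade_mid in the frame of platform_top below 0.066 m); the robot touches nothing.
It fails at once if a bystander is moved by more than 25 mm (distance of any of tape, disc, pot from where it was at the start of the episode above 0.025 m).
It fails at once if the glass shade is tipped (angle between shade_mid's own z axis and vertical above 0.3 rad).
It also fails if it takes over 72 s, if anything falls off the work surface, if the arm or the gripper's body presses on something with over 40 N, if the wrist force passes 120 N, or if a joint passes its speed limit or range.

## Working session

There is one attempt and no reset: what is moved stays moved. The work goes in short steps, Python scripts to look and compute and a shell command to move; the robot and the scene stay as the last step left them, time stands still between calls to the robot, and variables do not carry over. Pictures are saved under pics/ and viewed, about 8 in all and at most 12, crops included, and the job is handed in when it is done.

```bash
mkdir -p pics; cat > h.py <<'E'
import numpy as np, cv2
from scipy.spatial.transform import Rotation as R
from bench import monitor, imaging, order, spotter, ctrl
def rot(q): return R.from_quat([q[1],q[2],q[3],q[0]])
def shot(n,f=None):
    c=imaging.camera(n)
    if f: cv2.imwrite('pics/'+f,c['img'][:,:,::-1])
    return c
def world(c,p): return rot(c['orientation']).apply(p)+np.array(c['origin'])
def find(c,n,things,fn='tip_of'):
    for t in things:
        for d in getattr(spotter,fn)(n,t)[:3]:
            print(n,t,round(d['confidence'],2),np.round(world(c,d['at']),3), np.round(proj(c,world(c,d['at']))))
def f(c): return 240/np.tan(np.radians(c['vfov'])/2)
def proj(c,p):
    q=rot(c['orientation']).inv().apply(np.array(p)-c['origin']); return f(c)*q[:2]/q[2]+[c['cx'],c['cy']]
def tri(obs): # [(c,(u,v))..]
    A=np.zeros((3,3));b=np.zeros(3)
    for c,(u,v) in obs:
        d=rot(c['orientation']).apply([(u-c['cx'])/f(c),(v-c['cy'])/f(c),1]);d/=np.linalg.norm(d)
        M=np.eye(3)-np.outer(d,d);A+=M;b+=M@np.array(c['origin'])
    return np.linalg.solve(A,b)
E
python3 - <<'E'
from h import *
T=['crank_block','crank_foot','handle_mid','rack','drive_mouth','platform_top','shade_mid','tape','disc','pot']
for n in ['scene','top']:
    c=shot(n,n+'1.png'); print(n,c['origin'],c['orientation'],c['vfov'],c['cx'],c['cy']); find(c,n,T)
o=monitor.get_obs();print(o['time_s'],o['eef_pos'],o['eef_rot'],o['wrist_force'],ctrl.tcp_to_grasp,dir(ctrl))
E
```

```text
scene [1.45617289 0.27486537 0.8426287 ] [-0.258204    0.54550717  0.71565588 -0.35155268] 48.87284349516412 311.719856800157 244.0316180815209
scene crank_block 0.97 [0.53  0.282 0.135] [437. 245.]
scene crank_block 0.89 [0.391 0.261 0.129] [433. 210.]
scene crank_foot 0.91 [0.392 0.261 0.001] [426. 252.]
scene crank_foot 0.81 [0.535 0.281 0.005] [428. 290.]
scene handle_mid 0.68 [0.364 0.187 0.136] [403. 197.]
scene handle_mid 0.51 [0.609 0.268 0.141] [426. 265.]
scene rack 0.73 [0.532 0.28  0.002] [428. 290.]
scene drive_mouth 0.79 [ 0.515 -0.095  0.076] [274. 236.]
scene platform_top 0.86 [ 0.489 -0.374  0.073] [174. 213.]
scene platform_top 0.36 [ 0.49  -0.376  0.131] [169. 195.]
scene shade_mid 0.94 [ 0.49  -0.376  0.134] [169. 193.]
scene shade_mid 0.69 [ 0.488 -0.377  0.07 ] [174. 214.]
scene shade_mid 0.64 [ 0.326 -0.327  0.064] [218. 186.]
scene tape 0.84 [ 0.658  0.306 -0.   ] [434. 333.]
scene disc 0.72 [ 0.779  0.003 -0.002] [280. 348.]
scene disc 0.31 [ 0.488 -0.378  0.066] [174. 215.]
scene disc 0.22 [0.655 0.309 0.002] [436. 331.]
top [ 0.34804869 -0.01703419  1.13547
[... 719 characters left out ...]
29  0.059] [481. 351.]
top tape 0.56 [0.662 0.301 0.001] [165. 177.]
top disc 0.83 [0.777 0.    0.002] [312. 128.]
top pot 0.8 [0.718 0.187 0.002] [222. 152.]
1.1 [ 0.22806086 -0.52784222  0.23128772] [-2.43704265e-05  9.79278851e-01  2.02516496e-01 -5.60604124e-06] [0.98323618 0.52112012 0.59017731] 0.0187 ['MotionError', '__class__', '__delattr__', '__dict__', '__dir__', '__doc__', '__eq__', '__format__', '__ge__', '__getattribute__', '__getstate__', '__gt__', '__hash__', '__init__', '__init_subclass__', '__le__', '__lt__', '__module__', '__ne__', '__new__', '__reduce__', '__reduce_ex__', '__repr__', '__setattr__', '__sizeof__', '__str__', '__subclasshook__', '__weakref__', 'tcp_to_grasp']
```

View pics/scene1.png

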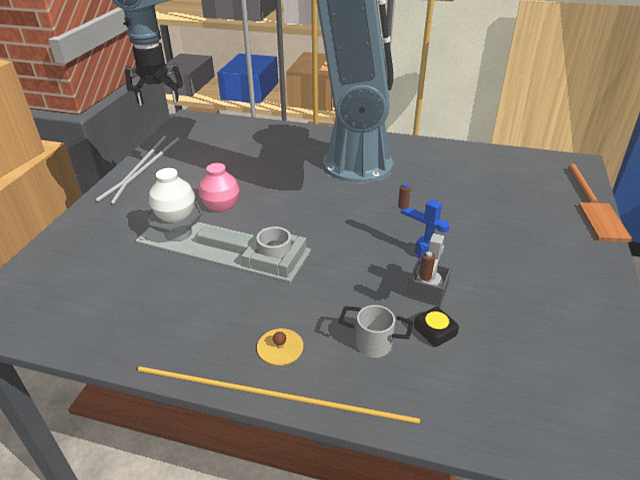

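View pics/top1.png

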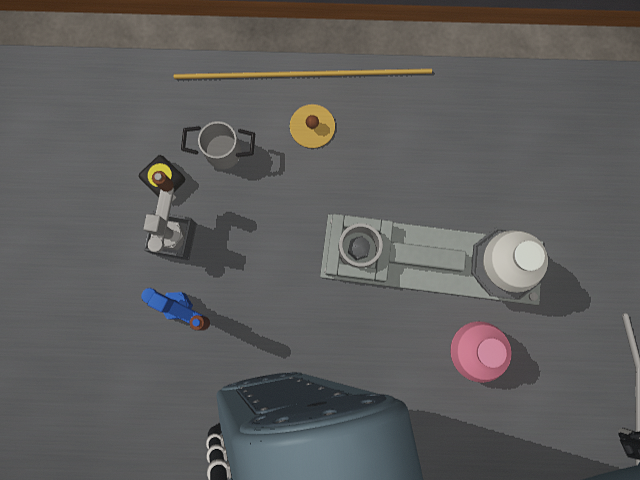

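The loose steel crank stands in the rack (block at top-view (156,222), handle (160,178)). The blue one at (175,303) and the pink shade at (481,351) are the decoys. The sleeve is at (361,246) with the hexagon visible inside, so I'll zoom in on those.

```bash
python3 - <<'E'
import cv2,numpy as np
i=cv2.imread('pics/top1.png')
a=cv2.resize(i[216:276,331:391],(400,400),interpolation=cv2.INTER_CUBIC)
a=cv2.convertScaleAbs(a,alpha=1.3)
b=cv2.resize(i[160:270,120:210],None,fx=400/110,fy=400/110,interpolation=cv2.INTER_CUBIC)
s=cv2.imread('pics/scene1.png')[215:310,395:465]
b2=cv2.resize(s,None,fx=400/95,fy=400/95,interpolation=cv2.INTER_CUBIC)
o=np.hstack([a,b,b2]);print(o.shape);cv2.imwrite('pics/crop.png',cv2.resize(o,None,fx=.79,fy=.79))
E
```

```text
(400, 1022, 3)
```

View pics/crop.png

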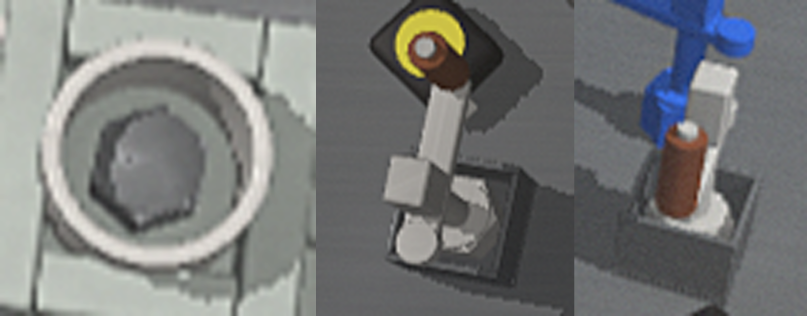

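```bash
python3 - <<'E'
from h import *
c=shot('top'); s=shot('scene')
def pl(c,u,v,z):
    d=rot(c['orientation']).apply([(u-c['cx'])/f(c),(v-c['cy'])/f(c),1]); o=np.array(c['origin']); return o+d*(z-o[2])/d[2]
V=[(160,108),(203,143),(190,207),(140,222),(118,130)]
P=np.array([pl(c,331+x/5.267,216+y/5.267,.045) for x,y in V])
rim=np.array([pl(c,331+x/5.267,216+y/5.267,.075) for x,y in [(42,153),(272,153),(157,38),(157,265)]])
ctr=np.array([(rim[:,0].max()+rim[:,0].min())/2,(rim[:,1].max()+rim[:,1].min())/2]);print('mouth',ctr, np.ptp(rim,0))
d=P[:,:2]-ctr;print(np.hypot(*d.T),np.degrees(np.arctan2(d[:,1],d[:,0]))%60)
bt=pl(c,154.8,222,.157);ht=pl(c,157.9,176.4,.172);print(bt,ht,np.degrees(np.arctan2(ht[1]-bt[1],ht[0]-bt[0])),np.hypot(*(ht-bt)[:2]))
# scene block top center crop (717,77)
x=395+(717/.79-400-327)/4.21; y=215+77/.79/4.21
print(x,y,tri([(c,(154.8,222)),(s,(x,y))]))
for k in range(2):
  for n in ['scene','top']:
    cc=shot(n); find(cc,n,['crank_block','drive_mouth','handle_mid'])
E
```

```text
mouth [ 0.5188917  -0.10005755] [8.30666555e-02 8.31285183e-02 2.22044605e-16]
[0.02124474 0.02106049 0.02176517 0.02232284 0.01736908] [51.20041015 52.90428987 42.88643676 50.61317753 44.98755047]
[0.53677522 0.27039076 0.157     ] [0.61577811 0.26650384 0.172     ] -2.816667120342546 0.07909844561819673
437.8966595507983 238.15162813073152 [0.53632768 0.276779   0.15547306]
scene crank_block 0.94 [0.392 0.26  0.129] [433. 210.]
scene crank_block 0.88 [0.53  0.282 0.134] [436. 245.]
scene drive_mouth 0.62 [ 0.517 -0.094  0.077] [274. 236.]
scene drive_mouth 0.33 [ 0.489 -0.376  0.13 ] [169. 194.]
scene handle_mid 0.69 [0.365 0.189 0.136] [404. 197.]
scene handle_mid 0.52 [0.611 0.269 0.139] [427. 266.]
top crank_block 0.87 [0.397 0.258 0.133] [160. 302.]
top crank_block 0.78 [0.537 0.277 0.134] [155. 224.]
top crank_block 0.25 [ 0.519 -0.101  0.078] [361. 244.]
top drive_mouth 0.67 [ 0.52  -0.1    0.077] [361. 244.]
top drive_mouth 0.28 [0.779 0.004 0.003] [310. 127.]
top handle_mid 0.63 [0.367 0.189 0.136] [198. 321.]
top handle_mid 0.52 [0.613 0.267 0.147] [161. 182.]
top handle_mid 0.3 [0.779 0.002 0.001] [311. 127.]
scene crank_block 0.73 [0.532 0.281 0.136] [436. 245.]
scene crank_block 0.56 [0.394 0.262 0.128] [433. 211.]
scene drive_mouth 0.75 [ 0.517 -0.092  0.077] [275. 236.]
scene drive_mouth 0.54 [0.534 0.282 0.135] [437. 246.]
scene handle_mid 0.63 [0.364 0.186 0.136] [403. 197.]
scene handle_mid 0.52 [0.61  0.27  0.137] [427. 267.]
scene handle_mid 0.46 [ 0.488 -0.373  0.131] [170. 194.]
top crank_block 0.8 [0.539 0.276 0.133] [156. 224.]
top crank_block 0.7 [0.399 0.257 0.134] [160. 301.]
top drive_mouth 0.91 [ 0.517 -0.103  0.077] [363. 245.]
top handle_mid 0.74 [0.613 0.271 0.148] [159. 182.]
top handle_mid 0.74 [0.366 0.189 0.135] [198. 321.]
```

```bash
python3 -m pendant '[[[0,0,60,0,85],[0,0,60,0,85],[19,50,0,-5,85],[19,50,0,-5,85],[19,50,0,-5,85],[19,50,0,-5,85],[19,50,0,-5,85],[19,50,0,-3,85]]]'; python3 -m pendant '[[[19,50,0,0,85],[19,50,0,0,85],[19,50,0,0,85],[19,50,0,0,85],[19,50,0,0,85],[19,50,0,0,85],[19,50,0,0,85],[19,50,0,0,85]]]'
```

```text
time_s: 3.0
eef_pos: [0.3424, -0.2263, 0.3515]
eef_rot: [0.0, 0.999, -0.042, 0.0]
wrist_force: [1.6, -0.3, 0.4]
opening: 0.997
time_s: 4.0
eef_pos: [0.4945, 0.174, 0.3515]
eef_rot: [0.0, 0.999, -0.04, 0.0]
wrist_force: [0.7, -1.3, 0.5]
opening: 0.991
```

```bash
python3 -m pendant '[[[20,51,0,0,85],[20,52,0,0,85],[0,0,-50,0,85],[0,0,-50,0,85],[0,0,0,0,85]]]'; python3 - <<'E'
from h import *
c=shot('top','t2.png');s=shot('scene','s2.png')
o=np.hstack([cv2.resize(cv2.imread('pics/t2.png')[140:290,100:250],(400,400)),cv2.resize(cv2.imread('pics/s2.png')[160:310,360:510],(400,400))]);cv2.imwrite('pics/c2.png',o)
o=monitor.get_obs();print(o['q'],o['eef_pos'])
for n,cc in(('top',c),('scene',s)): find(cc,n,['crank_block','handle_mid','crank_foot'])
E
```

```text
time_s: 4.62
eef_pos: [0.5312, 0.2745, 0.2466]
eef_rot: [0.001, 0.999, -0.04, -0.005]
wrist_force: [-0.6, 0.2, 0.2]
opening: 0.994
[ 2.78209663e-01  2.20924161e-01  1.51592095e+00 -2.78656011e-06
  1.40381812e+00  1.93006069e+00] [0.53458805 0.27519719 0.2526858 ]
top crank_block 0.92 [0.397 0.257 0.133] [160. 303.]
top crank_block 0.78 [0.537 0.276 0.133] [155. 224.]
top handle_mid 0.71 [0.366 0.186 0.136] [199. 321.]
top crank_foot 0.85 [ 0.402  0.26  -0.   ] [177. 304.]
top crank_foot 0.55 [0.53  0.278 0.007] [171. 240.]
scene crank_block 0.61 [0.395 0.261 0.128] [432. 211.]
scene crank_block 0.57 [0.533 0.281 0.134] [436. 246.]
scene handle_mid 0.86 [0.609 0.269 0.138] [427. 266.]
scene handle_mid 0.69 [ 0.721  0.19  -0.001] [374. 344.]
scene handle_mid 0.68 [0.364 0.187 0.136] [403. 197.]
scene crank_foot 0.83 [0.535 0.28  0.007] [428. 290.]
scene crank_foot 0.71 [0.396 0.259 0.003] [425. 253.]
```

View pics/c2.png

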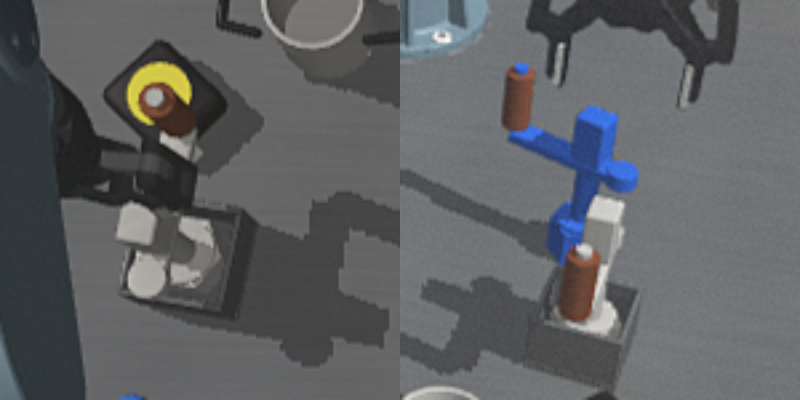

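Open jaws straddle the block from above (c2 left: block (135,222); right: jaws (560,60)/(690,90)), so I'll descend and grip.

```bash
python3 -m pendant '[[[0,2,-45,0,85],[0,0,-45,0,85],[0,0,-44,0,85],[0,0,0,0,85],[0,0,0,0,0],[0,0,0,0,0],[0,0,0,0,0],[0,0,0,0,0]]]'; python3 -m pendant '[[[0,0,0,0,0],[0,0,0,0,0],[0,0,20,0,0],[0,0,30,0,0],[0,0,30,0,0],[0,0,30,0,0],[0,0,0,0,0],[0,0,0,0,0]]]';python3 - <<'E'
from h import *
c=shot('top','t3.png');s=shot('scene','s3.png')
o=monitor.get_obs();print(o['q'],o['eef_pos'],o['eef_rot'],o['wrist_force'],o['torque'],o['opening'])
for n,cc in(('top',c),('scene',s)): find(cc,n,['crank_block','handle_mid','crank_foot'])
E
```

```text
time_s: 6.02
eef_pos: [0.5351, 0.2776, 0.1191]
eef_rot: [-0.001, 0.999, -0.04, 0.001]
wrist_force: [-0.6, 0.0, 6.3]
opening: 0.297
time_s: 7.02
eef_pos: [0.5332, 0.2769, 0.2261]
eef_rot: [0.0, 0.999, -0.04, -0.001]
wrist_force: [0.1, -0.2, -4.5]
opening: 0.301
[ 2.81566972e-01  2.44344152e-01  1.54389219e+00 -2.96099123e-05
  1.35700140e+00  1.93332560e+00] [0.53287178 0.27675341 0.22520578] [ 5.90571411e-04  9.99179219e-01 -4.04668649e-02 -1.72426593e-03] [ 0.05255372 -0.89569909 -4.00665786] [0.03031671 0.08138316 0.01558664] 0.29750569048118286
top crank_block 0.8 [0.536 0.274 0.24 ] [138. 213.]
top crank_block 0.66 [0.397 0.258 0.134] [160. 303.]
top handle_mid 0.72 [0.613 0.27  0.256] [142. 163.]
top handle_mid 0.65 [0.363 0.188 0.135] [198. 323.]
top crank_foot 0.94 [0.53  0.275 0.114] [159. 230.]
top crank_foot 0.61 [ 0.401  0.26  -0.002] [178. 304.]
scene crank_block 0.94 [0.395 0.26  0.131] [432. 210.]
scene crank_block 0.91 [0.53  0.28  0.242] [443. 203.]
scene handle_mid 0.72 [0.365 0.186 0.136] [403. 197.]
scene crank_foot 0.94 [0.393 0.259 0.002] [425. 252.]
scene crank_foot 0.57 [0.533 0.28  0.112] [434. 254.]
```

```bash
python3 -m pendant '[[[-2,-42,5,3,0],[-2,-42,5,3,0],[-2,-42,0,3,0],[-2,-42,0,3,0],[-2,-42,0,3,0],[-2,-42,0,3,0],[-2,-42,0,3,0],[-1,-42,0,2,0]]]'; python3 -m pendant '[[[0,-40,0,0,0],[0,0,0,0,0],[0,0,0,0,0],[0,0,0,0,0]]]';python3 - <<'E'
from h import *
c=shot('top','t4.png');s=shot('scene','s4.png')
o=monitor.get_obs();print(o['eef_pos'],o['eef_rot'],o['wrist_force'],o['torque'],o['opening'])
print(2*np.degrees(np.arctan2(o['eef_rot'][2],o['eef_rot'][1])))
for n,cc in(('top',c),('scene',s)): find(cc,n,['crank_block','handle_mid','crank_foot','drive_mouth'])
o=np.hstack([cv2.resize(c['img'][140:340,250:450,::-1],(400,400)),cv2.resize(s['img'][120:320,180:380,::-1],(400,400))]);cv2.imwrite('pics/c4.png',o)
E
```

```text
time_s: 8.43
eef_pos: [0.5189, -0.0602, 0.2375]
eef_rot: [0.0, 0.987, 0.16, 0.0]
wrist_force: [1.1, -0.4, -4.7]
opening: 0.297
time_s: 8.93
eef_pos: [0.519, -0.0979, 0.2372]
eef_rot: [-0.0, 0.987, 0.16, -0.0]
wrist_force: [-0.4, -0.0, -5.2]
opening: 0.296
[ 0.51907779 -0.09785042  0.23727743] [-9.65693200e-05  9.87067103e-01  1.60307595e-01 -8.20025943e-06] [ 0.20257212  0.30891373 -3.4584145 ] [-0.00681318  0.01868121  0.03422136] 0.29448974432630554
18.449501212814827
top crank_block 0.78 [0.399 0.258 0.133] [160. 301.]
top crank_block 0.69 [ 0.524 -0.099  0.253] [369. 224.]
top handle_mid 0.58 [0.365 0.186 0.135] [199. 322.]
top crank_foot 0.91 [ 0.4    0.259 -0.   ] [177. 305.]
top crank_foot 0.62 [ 0.515 -0.096  0.125] [361. 242.]
top drive_mouth 0.61 [ 0.519 -0.103  0.076] [363. 245.]
scene crank_block 0.81 [0.394 0.264 0.127] [434. 212.]
scene crank_block 0.7 [ 0.517 -0.096  0.254] [269. 171.]
scene handle_mid 0.63 [ 0.591 -0.069  0.258] [269. 189.]
scene handle_mid 0.5 [0.364 0.187 0.139] [403. 196.]
scene crank_foot 0.8 [0.394 0.259 0.001] [425. 253.]
scene crank_foot 0.64 [ 0.519 -0.094  0.122] [273. 221.]
scene drive_mouth 0.84 [ 0.518 -0.096  0.076] [274. 236.]
```

View pics/c4.png

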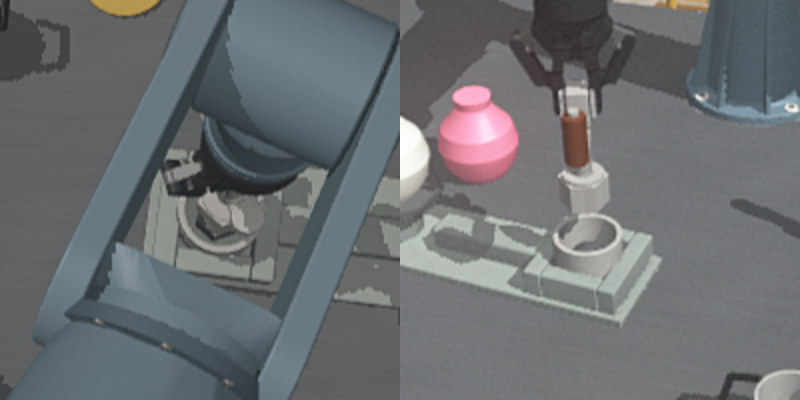

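Crank hangs over the sleeve (c4 right: socket (583,187) above mouth (587,240)); I'll lower it in.

```bash
python3 -m pendant '[[[-1,-1,-35,0,0],[0,0,-20,0,0],[0,0,-12,0,0],[0,0,-4,0,0],[0,0,-4,0,0],[0,0,0,0,0]]]'; python3 -m pendant '[[[0,0,-4,0,0],[0,0,-4,0,0],[0,0,0,0,0]]]'
```

```text
time_s: 10.18
eef_pos: [0.5184, -0.1, 0.1627]
eef_rot: [0.0, 0.987, 0.16, 0.0]
wrist_force: [-0.7, -0.3, -4.1]
opening: 0.298
time_s: 10.55
eef_pos: [0.5183, -0.0994, 0.154]
eef_rot: [-0.0, 0.987, 0.16, 0.0]
wrist_force: [1.8, 1.5, -4.0]
opening: 0.296
```

```bash
python3 -m pendant '[[[0,0,-4,0,0],[0,0,-4,0,0],[0,0,0,0,0]]]'; python3 -m pendant '[[[0,0,-4,0,0],[0,0,-4,0,0],[0,0,0,0,0]]]'
```

```text
time_s: 10.92
eef_pos: [0.5181, -0.0994, 0.1456]
eef_rot: [-0.0, 0.987, 0.16, 0.0]
wrist_force: [3.5, 3.9, -6.6]
opening: 0.297
time_s: 11.3
eef_pos: [0.5181, -0.0994, 0.1378]
eef_rot: [-0.0, 0.987, 0.16, 0.0]
wrist_force: [3.3, 4.0, -4.8]
opening: 0.296
```

```bash
python3 -m pendant '[[[0.5,0.5,-3,0,0],[0,0,-2,0,0],[0,0,0,0,0]]]'; python3 -m pendant '[[[0,0,-2,0,0],[0,0,-2,0,0],[0,0,0,0,0]]]'
```

```text
time_s: 11.68
eef_pos: [0.5184, -0.0993, 0.1332]
eef_rot: [-0.0, 0.987, 0.16, -0.0]
wrist_force: [1.6, 4.3, -0.7]
opening: 0.291
time_s: 12.05
eef_pos: [0.5191, -0.0993, 0.133]
eef_rot: [0.0, 0.987, 0.16, 0.0]
wrist_force: [-9.4, 8.6, 26.2]
opening: 0.293
```

Bottomed at the predicted fully-home height (TCP 0.133). Release and check.

```bash
python3 -m pendant '[[[0,0,4,0,0],[0,0,0,0,60],[0,0,0,0,60],[0,0,0,0,60],[0,0,0,0,60],[0,0,0,0,60]]]'; python3 -m pendant '[[[0,0,40,0,60],[0,0,40,0,60],[0,0,20,0,60],[0,0,0,0,60]]]';python3 - <<'E'
from h import *
c=shot('top','t5.png');s=shot('scene','s5.png')
o=monitor.get_obs();print(o['eef_pos'],o['wrist_force'],o['opening'])
for n,cc in(('top',c),('scene',s)): find(cc,n,['crank_block','handle_mid','platform_top','shade_mid'])
o=np.hstack([cv2.resize(c['img'][140:340,250:450,::-1],(400,400)),cv2.resize(s['img'][120:320,180:380,::-1],(400,400))]);cv2.imwrite('pics/c5.png',o)
E
```

```text
time_s: 12.8
eef_pos: [0.5186, -0.0995, 0.1332]
eef_rot: [0.0, 0.987, 0.16, -0.0]
wrist_force: [-0.2, 0.5, 0.1]
opening: 0.708
time_s: 13.3
eef_pos: [0.5196, -0.0998, 0.2351]
eef_rot: [0.001, 0.987, 0.16, 0.002]
wrist_force: [0.7, 0.1, -1.5]
opening: 0.701
[ 0.51814513 -0.09919864  0.23238483] [ 0.43462716 -0.03546837  0.03339766] 0.7032291132687032
top crank_block 0.96 [0.398 0.26  0.133] [159. 302.]
top crank_block 0.81 [ 0.522 -0.103  0.147] [366. 236.]
top crank_block 0.58 [ 0.519 -0.104  0.077] [363. 244.]
top handle_mid 0.46 [0.365 0.187 0.133] [199. 322.]
top handle_mid 0.43 [ 0.593 -0.072  0.163] [349. 195.]
top shade_mid 0.95 [ 0.327 -0.333  0.059] [483. 350.]
top shade_mid 0.57 [ 0.49  -0.379  0.131] [518. 260.]
top shade_mid 0.42 [ 0.532  0.276 -0.   ] [173. 239.]
scene crank_block 0.69 [ 0.514 -0.095  0.149] [273. 210.]
scene crank_block 0.55 [0.394 0.262 0.13 ] [433. 210.]
scene handle_mid 0.82 [ 0.591 -0.069  0.151] [272. 230.]
scene handle_mid 0.68 [0.365 0.187 0.135] [403. 198.]
scene platform_top 0.7 [ 0.491 -0.376  0.069] [174. 215.]
scene shade_mid 0.79 [ 0.326 -0.327  0.061] [218. 187.]
scene shade_mid 0.62 [ 0.489 -0.374  0.128] [170. 196.]
```

View pics/c5.png

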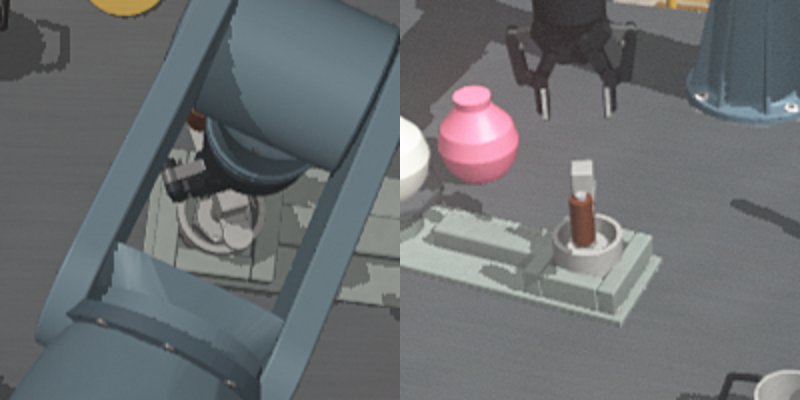

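Crank stands home (c5 right: block (582,175), handle (582,220)); platform unchanged. On to the handle.

```bash
python3 -m pendant '[[[38,12.5,0,0,60],[37.7,12.5,0,0,60],[0,0,-40,0,60],[0,0,-30,0,60],[0,0,-20,0,60],[0,0,0,0,60]]]'; python3 -m pendant '[[[0,0,0,0,0],[0,0,0,0,0],[0,0,0,0,0],[0,0,0,0,0],[0,0,0,0,0]]]';python3 - <<'E'
import numpy as np
from bench import monitor
o=monitor.get_obs();print(o['eef_pos'],o['wrist_force'],o['opening'])
a0=np.radians(18.4); s=15
a=a0-np.radians(s)*np.arange(31)
d=80*np.diff(np.c_[np.cos(a),np.sin(a)],axis=0)
print(np.round(d,1).tolist())
E
```

```text
time_s: 14.55
eef_pos: [0.5932, -0.074, 0.1416]
eef_rot: [-0.001, 0.987, 0.16, -0.001]
wrist_force: [0.6, 0.1, 0.8]
opening: 0.707
time_s: 15.18
eef_pos: [0.5955, -0.0745, 0.1449]
eef_rot: [0.001, 0.987, 0.16, 0.002]
wrist_force: [0.9, 1.6, 6.9]
opening: 0.287
[ 0.59554457 -0.07449274  0.14494204] [0.85928964 1.56905232 6.86600627] 0.2871727150709332
[[3.9, -20.5], [-1.5, -20.8], [-6.8, -19.7], [-11.7, -17.3], [-15.8, -13.7], [-18.8, -9.1], [-20.5, -3.9], [-20.8, 1.5], [-19.7, 6.8], [-17.3, 11.7], [-13.7, 15.8], [-9.1, 18.8], [-3.9, 20.5], [1.5, 20.8], [6.8, 19.7], [11.7, 17.3], [15.8, 13.7], [18.8, 9.1], [20.5, 3.9], [20.8, -1.5], [19.7, -6.8], [17.3, -11.7], [13.7, -15.8], [9.1, -18.8], [3.9, -20.5], [-1.5, -20.8], [-6.8, -19.7], [-11.7, -17.3], [-15.8, -13.7], [-18.8, -9.1]]
```

```bash
python3 -m pendant '[[[3.9,-20.5,0,0,0],[-1.5,-20.8,0,0,0],[-6.8,-19.7,0,0,0],[-11.7,-17.3,0,0,0],[0,0,0,0,0]]]'; python3 - <<'E'
from h import *
o=monitor.get_obs();print(o['eef_pos'],o['wrist_force'],o['torque'],o['opening'])
c=shot('scene');find(c,'scene',['handle_mid','shade_mid','platform_top'])
p=np.array(o['eef_pos'][:2])-[.5184,-.0994];print(np.hypot(*p),np.degrees(np.arctan2(p[1],p[0])))
E
```

```text
time_s: 15.8
eef_pos: [0.5785, -0.154, 0.1446]
eef_rot: [0.001, 0.987, 0.159, 0.001]
wrist_force: [0.6, -1.1, 5.0]
opening: 0.29
[ 0.5785078  -0.15400062  0.1446358 ] [ 0.60014291 -1.0874155   4.97909836] [ 0.21507037 -0.10708016  0.00992805] 0.28958654074614104
scene handle_mid 0.49 [ 0.572 -0.151  0.152] [240. 220.]
scene shade_mid 0.86 [ 0.489 -0.371  0.135] [171. 193.]
scene shade_mid 0.8 [ 0.324 -0.329  0.062] [217. 186.]
scene platform_top 0.63 [ 0.489 -0.377  0.076] [173. 213.]
scene platform_top 0.46 [ 0.572 -0.154  0.153] [239. 219.]
0.08120452913460681 -42.25132274945218
```

Smooth, low forces. Continue.

```bash
python3 -m pendant '[[[-15.8,-13.7,0,0,0],[-18.8,-9.1,0,0,0],[-20.5,-3.9,0,0,0],[-20.8,1.5,0,0,0],[-19.7,6.8,0,0,0],[-17.3,11.7,0,0,0],[-13.7,15.8,0,0,0],[0,0,0,0,0]]]'; python3 -m pendant '[[[-9.1,18.8,0,0,0],[-3.9,20.5,0,0,0],[1.5,20.8,0,0,0],[6.8,19.7,0,0,0],[11.7,17.3,0,0,0],[15.8,13.7,0,0,0],[18.8,9.1,0,0,0],[0,0,0,0,0]]]';python3 - <<'E'
from h import *
o=monitor.get_obs();print(o['eef_pos'],o['wrist_force'],o['torque'],o['opening'])
c=shot('scene');find(c,'scene',['handle_mid','shade_mid','platform_top'])
p=np.array(o['eef_pos'][:2])-[.5184,-.0994];print(np.hypot(*p),np.degrees(np.arctan2(p[1],p[0])))
E
```

```text
time_s: 17.0
eef_pos: [0.4518, -0.1438, 0.1448]
eef_rot: [0.001, 0.987, 0.16, 0.001]
wrist_force: [-0.4, -0.6, 6.8]
opening: 0.29
time_s: 18.0
eef_pos: [0.4948, -0.022, 0.1452]
eef_rot: [-0.001, 0.987, 0.16, 0.001]
wrist_force: [-2.2, 8.5, 15.0]
opening: 0.286
[ 0.49483543 -0.02198225  0.14521819] [-2.20044516  8.52899151 15.03489178] [1.06523929 0.27846874 0.02914318] 0.28579404337083153
scene handle_mid 0.8 [ 0.49  -0.02   0.151] [306. 208.]
scene handle_mid 0.53 [0.364 0.189 0.133] [404. 198.]
scene handle_mid 0.49 [ 0.516 -0.093  0.15 ] [273. 210.]
scene shade_mid 0.88 [ 0.492 -0.374  0.157] [168. 186.]
scene shade_mid 0.67 [ 0.323 -0.326  0.062] [218. 186.]
scene platform_top 0.9 [ 0.489 -0.378  0.095] [171. 206.]
0.08092463687997202 106.92930701362754
```

```bash
python3 -m pendant '[[[20.5,4.9,1,0,0],[20.8,-1.5,0,0,0],[19.7,-6.8,0,0,0],[17.3,-11.7,0,0,0],[13.7,-15.8,0,0,0],[9.1,-18.8,0,0,0],[3.9,-20.5,0,0,0],[0,0,0,0,0]]]';python3 - <<'E'
from h import *
o=monitor.get_obs();print(o['eef_pos'],o['wrist_force'],o['torque'],o['opening'])
c=shot('scene');find(c,'scene',['handle_mid','shade_mid','platform_top','crank_block'])
p=np.array(o['eef_pos'][:2])-[.5184,-.0994];print(np.hypot(*p),np.degrees(np.arctan2(p[1],p[0])))
E
```

```text
time_s: 19.2
eef_pos: [0.5994, -0.0951, 0.1452]
eef_rot: [0.001, 0.987, 0.159, 0.001]
wrist_force: [3.2, -0.5, 5.0]
opening: 0.288
[ 0.59941389 -0.09511367  0.1452259 ] [ 3.18503151 -0.51502338  5.01776341] [ 0.10766003 -0.56704752  0.00375934] 0.2883797418554029
scene handle_mid 0.75 [0.364 0.188 0.135] [404. 198.]
scene handle_mid 0.63 [ 0.597 -0.095  0.152] [260. 230.]
scene shade_mid 0.92 [ 0.492 -0.372  0.162] [168. 184.]
scene platform_top 0.8 [ 0.489 -0.376  0.105] [171. 203.]
scene crank_block 0.61 [0.394 0.262 0.129] [433. 211.]
0.08112719800746912 3.028615223202125
```

```bash
python3 -m pendant '[[[-1.5,-20.8,0,0,0],[-6.8,-19.7,0,0,0],[-11.7,-17.3,0,0,0],[-15.8,-13.7,0,0,0],[0,0,0,0,0]]]'; python3 -m pendant '[[[-7,-4.5,0,0,0],[-7,-4,0,0,0],[0,0,0,0,0]]]'; python3 -m pendant '[[[-7,-3.3,0,0,0],[0,0,0,0,0]]]';python3 - <<'E'
from h import *
o=monitor.get_obs();print(o['eef_pos'],o['wrist_force'],o['torque'],o['opening'])
p=np.array(o['eef_pos'][:2])-[.5184,-.0994];print(np.hypot(*p),np.degrees(np.arctan2(p[1],p[0])))
E
```

```text
time_s: 20.08
eef_pos: [0.5623, -0.1662, 0.1452]
eef_rot: [0.001, 0.987, 0.159, 0.001]
wrist_force: [1.5, -2.1, 5.2]
opening: 0.289
time_s: 20.45
eef_pos: [0.5484, -0.1737, 0.145]
eef_rot: [0.0, 0.987, 0.16, 0.0]
wrist_force: [2.3, -0.2, 6.6]
opening: 0.293
time_s: 20.7
eef_pos: [0.5412, -0.1765, 0.1448]
eef_rot: [-0.0, 0.987, 0.16, 0.0]
wrist_force: [1.4, 1.0, 5.3]
opening: 0.292
[ 0.54121733 -0.1765325   0.1447672 ] [1.42891172 0.96660974 5.30813192] [ 0.37238331 -0.54041177 -0.03175068] 0.2921725173314507
0.08043663832308316 -73.52073131908367
```

```bash
python3 -m pendant '[[[-5,-1.3,0,0,0],[0,0,0,0,0]]]'; python3 -m pendant '[[[-5,-1,0,0,0],[0,0,0,0,0]]]';  python3 -m pendant '[[[-4,-0.6,0,0,0],[0,0,0,0,0]]]'
```

```text
time_s: 20.95
eef_pos: [0.5365, -0.1777, 0.1448]
eef_rot: [-0.0, 0.987, 0.16, 0.001]
wrist_force: [3.3, 0.8, 5.2]
opening: 0.291
time_s: 21.2
eef_pos: [0.5335, -0.1782, 0.1449]
eef_rot: [0.0, 0.987, 0.16, 0.003]
wrist_force: [10.7, 3.3, 1.0]
opening: 0.29
time_s: 21.45
eef_pos: [0.5307, -0.1785, 0.1451]
eef_rot: [0.0, 0.987, 0.16, 0.004]
wrist_force: [17.0, 5.5, 0.1]
opening: 0.289
```

Stop reached (tangential force climbed to 17 N with little motion, ~459° minus play). Relax, release, lift clear.

```bash
python3 -m pendant '[[[6,1,0,0,0],[0,0,0,0,0],[0,0,0,0,45],[0,0,0,0,45],[0,0,0,0,45],[0,0,0,0,45]]]'; python3 -m pendant '[[[0,0,20,0,45],[0,0,40,0,45],[0,0,40,0,45],[40,40,0,0,45],[40,40,0,0,45],[40,40,0,0,45],[0,0,0,0,45]]]';python3 - <<'E'
from h import *
c=shot('top','t6.png');s=shot('scene','s6.png')
o=monitor.get_obs();print(o['eef_pos'],o['wrist_force'],o['opening'])
for n,cc in(('top',c),('scene',s)): find(cc,n,['crank_block','handle_mid','platform_top','shade_mid','tape','disc','pot'])
o=np.hstack([cv2.resize(c['img'][100:400,250:550,::-1],(400,400)),cv2.resize(s['img'][100:350,130:380,::-1],(400,400))]);cv2.imwrite('pics/c6.png',o)
E
```

```text
time_s: 22.2
eef_pos: [0.533, -0.179, 0.144]
eef_rot: [-0.0, 0.987, 0.16, -0.0]
wrist_force: [-0.3, -0.1, 1.0]
opening: 0.524
time_s: 23.08
eef_pos: [0.6548, -0.0558, 0.2434]
eef_rot: [-0.0, 0.987, 0.162, -0.0]
wrist_force: [-0.3, 0.4, -0.4]
opening: 0.523
[ 0.65311027 -0.05865575  0.24359722] [ 0.59442226 -0.43883423 -0.05450483] 0.5286421309115662
top crank_block 0.91 [0.398 0.258 0.137] [159. 302.]
top crank_block 0.75 [ 0.519 -0.102  0.145] [365. 238.]
top handle_mid 0.69 [ 0.536 -0.178  0.161] [409. 229.]
top shade_mid 0.64 [ 0.489 -0.374  0.173] [524. 257.]
top tape 0.74 [ 0.66   0.304 -0.001] [165. 178.]
top disc 0.84 [ 0.78  -0.001  0.002] [313. 127.]
scene crank_block 0.87 [0.395 0.263 0.128] [434. 211.]
scene crank_block 0.71 [ 0.516 -0.093  0.076] [275. 236.]
scene crank_block 0.59 [ 0.51  -0.097  0.149] [272. 209.]
scene handle_mid 0.82 [0.365 0.188 0.133] [403. 198.]
scene handle_mid 0.77 [ 0.532 -0.177  0.152] [237. 208.]
scene handle_mid 0.49 [ 0.515 -0.098  0.149] [271. 210.]
scene platform_top 0.9 [ 0.488 -0.373  0.112] [172. 201.]
scene shade_mid 0.85 [ 0.49  -0.373  0.17 ] [167. 181.]
scene shade_mid 0.82 [ 0.323 -0.329  0.06 ] [218. 187.]
scene tape 0.89 [ 0.655  0.306 -0.001] [434. 332.]
scene disc 0.77 [ 0.779  0.005 -0.002] [281. 348.]
scene pot 0.84 [0.722 0.19  0.006] [374. 343.]
```

View pics/c6.png

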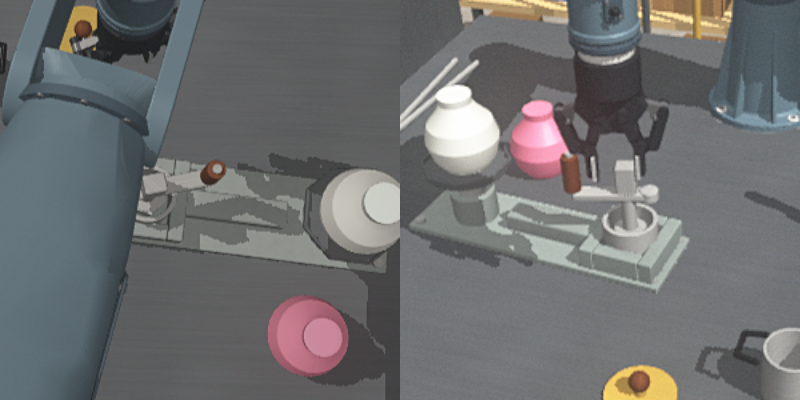

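Platform is raised to ~0.11 m, the shade stands centred at (462,135), the crank is upright at (625,195), and the gripper is clear. Hand in.

```bash
python3 -c "
from bench import order
print(order.hand_in())"
```

```text
the job is handed in; nothing more can be done
None
```

The job is done and handed in after about 23 s of robot time. I seated the crank on the hexagon and let go of it, then took it by the handle and wound it clockwise to the top stop.

- **Seating:** The crank dropped fully home on the first try, because the hexagon's angle could be read from the top camera. It bottomed with the TCP at 0.133 m, against 0.1325 m predicted for fully home. The lift was still down when I let go.
- **Winding:** I turned the handle about 459°, which is 450° plus the play. At the end the resisting force rose to about 17 N with little further motion, so I took that as the stop.
- **Final checks:**
  - The platform measured about 0.112 m, against 0.110 m expected. That camera reading is only good to about 4 mm, so the 2.5 mm tolerance rests on the force rise rather than the picture.
  - The shade stood upright and centred, and the crank stood upright on the lift.
  - The gripper was clear, with almost no wrist force.
  - The tape, disc and pot were within about 5 mm of where they started, which is the noise of the measurement.
- **Disagreements:** None of the checks failed. The two cameras' position estimates differed by up to about 8 mm (the worst was the sleeve mouth in y).

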